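Load the coffee carousel, bring the red cup to the front and hold it

ROBOT

A 6-joint arm with a two-finger parallel gripper is mounted at the origin on the work surface. World frame = base frame: x ahead of the robot, y to its left, z up, the work surface at z = 0. Lengths are in m, angles in rad, forces in N, time in s.
With the tool pointing down it reaches from about 0.25 to 0.85 m from the base axis. Payload 12.5 kg.
Tool frame: the origin (TCP) lies midway between the tips of the shut fingers; the grasp point (between the pads) lies 19 mm behind it (ctrl.grip_point_offset is the distance from the TCP to the grasp point, in m); z points along the fingers, y is the line along which they close (so a half turn about z gives the same grasp; the last joint's range is limited). The gripper opens to 93 mm and grips with 3 to 60 N. Pads are 15 mm wide; open, the fingers measure 128 mm over their backs; the gripper's body (75 mm by 188 mm) begins 65 mm behind the grasp point.
Start: joints at [1.201, 0.351, 1.652, -0, 1.139, -0.085], TCP at [0.154, 0.528, 0.219] pointing down, gripper open.
Joint ranges: [-2.75, 2.75], [-0.79, 2.1], [0.01, 2.65], [-1.57, 4.71], [0.07, 3.14], [-2.87, 2.87]. Speed limits (rad/s): [2.22, 2.22, 2.79, 3.14, 3.14, 3.14].

INTERFACE

Orientations are given as a unit quaternion [x, y, z, w].
In Python, from workcell import ctrl, optics, spotter, telemetry gives the robot as it stands. Calls block until the motion is done:
- ctrl.move_to(position, orientation): joint-space move of the TCP to a pose.
- ctrl.move_straight(position, ori=None, velocity=0.15): straight line of the TCP; ori=None keeps the orientation; velocity is the mean speed in m/s.
- ctrl.movej(angles): joint-space move.
- ctrl.gripper_to(opening, grasp_force=None): finger opening in m; grasp_force is the grip in N (None keeps the last); returns when the fingers have stopped.
- ctrl.dwell(seconds).
- ctrl.solve_ik(position, orientation): joint angles nearest the present ones, or None.
- optics.capture(name): name is "side" or "top" or "wrist"; returns a dict with "frame" (400x640x3 uint8, blue, green, red), "range_z" (400x640 float32, m along the optical axis (not along the pixel's ray), 0 where there is no reading), "intrinsics" (3x3 intrinsics, pixels), "dist" ([k1, k2, p1, p2, k3] as OpenCV has them; the pictures are not rectified), "R" (3x3) and "t" (3): a world point X has camera coordinates R X + t. Camera axes: x right, y down, z forward; pixel columns grow to the right and rows downward; lengths in m; the calibration is good to about 2 mm. A picture is of the moment at which its call begins.
A pose or a line that the arm cannot do raises ctrl.Unreachable and nothing moves.
- ctrl.sign_off(): hands the job in; it is judged then, once.
Trained networks look in a picture, given as the dict that the camera call returned (one of the last four; its "shot" number tells which), for a name from the list of things; names that differ only in an ending like _2 or _b are one class to them, and where a whole thing is asked for, a point or a joint stands for the part that bears it (a point fixed in the world has none). Each returns a list of dicts, best first, with "p" (0 to 1); they miss things now and then, are a little off and sometimes report something else, mostly with a low value. They report only what shows in the picture. A call takes as long as a camera call.
- spotter.boxes_of(picture, label): "rect" ([left, top, right, bottom] in pixels, round what is visible of it).
Readings, each from a call of its own:
- telemetry.current_time_s(): time.
- telemetry.current_joints(): joint angles.
- telemetry.current_qd(): joint speeds.
- telemetry.current_tau(): joint torques, N m.
- telemetry.current_eef_pos(): TCP position.
- telemetry.current_eef_rot(): TCP orientation.
- telemetry.current_ft_force(): force on the tool from outside, world axes, zero at the start.
- telemetry.current_torque(): the same for the moment, N m.
- telemetry.current_grip_width(): finger opening in m.
- telemetry.current_finger_force(): force on a finger pad.
Only numpy, scipy, OpenCV 4.12 (cv2) and the standard library are available. Lean on these libraries where they do the work, as an engineer would, in place of code of your own. Each camera call takes 0.05 s, during which the arm holds its last target. There are 200 camera calls.

TASK

Drop the two coffee pods from the table into the red cup of the carousel. Then turn the carousel until the red cup is squarely in line with the yellow front tab on its foot, and finish while still holding the turntable still there with the gripper - do not let go. Leave the mug, the sauce bottle and the bowl where they are.

Things in the scene. Friction and masses are not known exactly. Their poses are not given: they have to be found in the camera images.
- turntable: Turning part of the carousel: wood disc (radius 110 mm, 10 mm thick, underside 15 mm above the table) with four open cups and a central grip fin. Turns endlessly both ways about the vertical axis through its origin (centre of the underside), friction about 0.07 N m, stays where left. z up; its -x axis points from the turning axis to the red cup, +x to the blue cup, +y and -y to white cups.
- red_cup (a point): Centre of the mouth of the red cup, at rim height (95 mm above the table), 70 mm from the turning axis. Inner floor 66 mm below it; axes as the turntable's (z up). All four cups: outer radius 33 mm, wall 3 mm, 70 mm tall.
- fin (a point): Centre of the black grip fin over the turning axis, 125 mm above the table, to be pinched from above across its thickness. It is 50 mm long (along the turntable's x axis, in line with the red and blue cups), 14 mm thick and 40 mm high (105 to 145 mm above the table), on a steel post of radius 10 mm.
- foot: Fixed dark-steel foot of the carousel (radius 85 mm, 14 mm high), fastened to the table; place and yaw vary. Origin: centre of its underside, on the turning axis. Its -x axis points to the front, where the yellow tab sticks out.
- tab_tip (a point): Outer end of the yellow front tab (40 mm wide, 10 mm high), 160 mm from the turning axis; the tab sticks out 50 mm beyond the disc.
- front_spot (a point): Point in line with the yellow tab, 70 mm from the turning axis and 95 mm above the table: the middle of the red cup's mouth belongs here.
- pod_a: Brass-coloured coffee pod standing on the table, wide rim up: 28 mm high, base diameter 24 mm widening to 30 mm, with a flat rim of 37 mm diameter in the top 4 mm (24 to 28 mm above its underside). 12 to 24 g. Origin: centre of its underside, z up along its axis.
- pod_b: Copper-coloured coffee pod, same shape and size as the brass one, standing on the table. Origin: centre of its underside.
- pod_a_mid (a point): Middle of the brass pod, on its axis 16 mm above its underside.
- pod_b_mid (a point): Middle of the copper pod, on its axis 16 mm above its underside.
- mug: White mug, radius 40 mm, 90 mm tall, handle on one side (+y of its own frame). Bystander. Origin: centre of its underside.
- sauce: Amber sauce bottle with green cap, radius 28 mm, 150 mm tall. Bystander. Origin: centre of its underside.
- bowl: Blue bowl, radius 55 mm, 50 mm tall. Bystander. Origin: centre of its underside.

How it is judged:
By the outcome, as a careful person would: the job done as asked, in the order asked, and still so for the second after the job is handed in, while the arm keeps its last pose, push and grip.
It also fails if it takes over 72 s, if anything falls off the work surface, if the arm or the gripper's body presses on something with over 40 N, if the wrist force passes 120 N, or if a joint passes its speed limit or range.

## Working session

There is one attempt and no reset: what is moved stays moved. The work goes in short steps, each a Python script; the robot and the scene stay as the last script left them, time stands still between calls to the robot, and variables do not carry over. Pictures are saved under pics/ and viewed, at most 10 in all, crops included, and the job is handed in when it is done.

```bash
mkdir -p pics; ls; cat > h.py <<'E'
import numpy as np, cv2
from workcell import ctrl, optics, spotter, telemetry
def cloud(s):
    h,w=s["range_z"].shape
    u,v=np.meshgrid(np.arange(w),np.arange(h))
    p=cv2.undistortPoints(np.stack([u,v],-1).reshape(-1,1,2).astype(np.float64),s["intrinsics"],np.array(s["dist"])).reshape(h,w,2)
    z=s["range_z"]
    X=np.dstack([p*z[...,None],z])
    W=(X-np.array(s["t"]))@np.array(s["R"])
    W[z==0]=np.nan
    return W
def quat(yaw):  # tool down; tool y axis at angle yaw from world y
    from scipy.spatial.transform import Rotation as R
    return (R.from_euler('z',yaw)*R.from_euler('x',np.pi)).as_quat()
E
python3 - <<'E'
from h import *
for c in ("top","side"):
    s=optics.capture(c); cv2.imwrite(f"pics/{c}0.png",s["frame"]); np.save(f"{c}0.npy",cloud(s))
    W=cloud(s)
    for n in ("pod_a","pod_b","turntable","red_cup","fin","foot","tab_tip","mug","sauce","bowl"):
        for d in spotter.boxes_of(s,n)[:3]:
            l,t,r,b=[int(x) for x in d["rect"]]
            print(c,n,round(d["p"],2),l,t,r,b,np.round(W[(t+b)//2,(l+r)//2],3))
print(telemetry.current_eef_rot(),quat(0),telemetry.current_time_s())
E
```

```text
pics
top pod_a 0.63 447 252 461 265 [ 0.438 -0.334  0.027]
top pod_a 0.46 439 203 458 218 [ 0.559 -0.317  0.026]
top pod_b 0.63 447 252 461 265 [ 0.438 -0.334  0.027]
top pod_b 0.46 439 203 458 218 [ 0.559 -0.317  0.026]
top turntable 0.94 241 161 327 252 [0.56  0.091 0.106]
top red_cup 0.6 241 162 328 249 [0.562 0.091 0.105]
top fin 0.76 241 161 327 250 [0.562 0.091 0.105]
top foot 0.78 239 161 333 256 [0.556 0.09  0.038]
top tab_tip 0.8 240 164 329 255 [0.553 0.089 0.143]
top tab_tip 0.4 446 251 462 267 [ 0.435 -0.334  0.026]
top mug 0.94 419 132 460 171 [ 0.711 -0.298  0.007]
top sauce 0.8 323 107 348 136 [ 0.756 -0.021  0.115]
top bowl 0.69 145 234 188 281 [0.424 0.395 0.002]
side pod_a 0.85 371 356 392 380 [ 0.431 -0.336  0.029]
side pod_a 0.8 410 313 434 339 [ 0.554 -0.323  0.027]
side pod_b 0.85 371 356 392 380 [ 0.431 -0.336  0.029]
side pod_b 0.8 410 313 434 339 [ 0.554 -0.323  0.027]
side turntable 0.59 236 178 328 256 [0.532 0.061 0.075]
side red_cup 0.82 232 176 324 254 [0.528 0.071 0.077]
side fin 0.7 235 175 327 259 [0.53  0.063 0.075]
side fin 0.47 371 357 390 380 [ 0.43  -0.335  0.028]
side foot 0.97 236 175 328 279 [0.502 0.021 0.082]
side tab_tip 0.92 236 171 327 275 [0.5   0.021 0.094]
side tab_tip 0.56 366 168 392 231 [ 0.746 -0.036  0.084]
side mug 0.71 432 244 492 303 [ 0.677 -0.314  0.076]
side mug 0.29 236 177 325 257 [0.53  0.066 0.073]
side sauce 0.73 365 168 392 230 [ 0.743 -0.036  0.085]
side bowl 0.55 159 179 201 207 [0.444 0.416 0.011]
[ 1.41908904e-01  9.89879721e-01 -1.69860248e-05 -1.64098920e-05] [1.000000e+00 0.000000e+00 0.000000e+00 6.123234e-17] 1.1
```

View pics/top0.png

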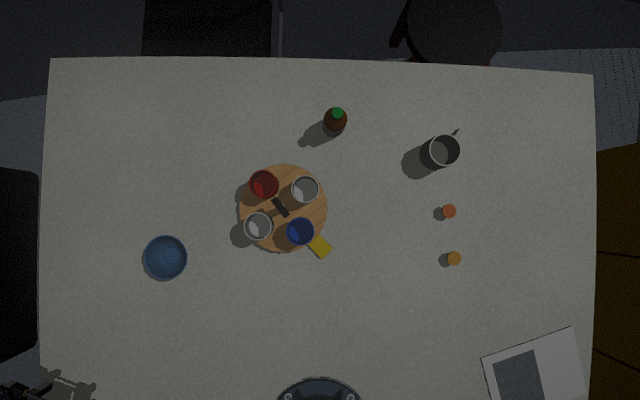

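View pics/side0.png

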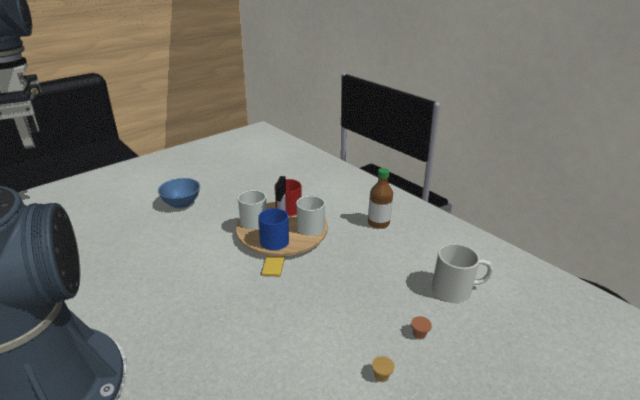

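```bash
cat > m.py <<'E'
from h import *
from scipy.optimize import least_squares
def near(W,c,r): return np.hypot(W[...,0]-c[0],W[...,1]-c[1])<r
def masks(img):
    h=cv2.cvtColor(img,cv2.COLOR_BGR2HSV).astype(int); H,S,V=h[...,0],h[...,1],h[...,2]
    return dict(red=((H<8)|(H>172))&(S>140)&(V>40),blue=(H>105)&(H<130)&(S>140)&(V>40),yellow=(H>18)&(H<32)&(S>150)&(V>100))
def circ(P,r=None):
    f=lambda q:np.hypot(P[:,0]-q[0],P[:,1]-q[1])-(r or q[2])
    return least_squares(f,[*np.median(P,0)[:2],r or .03],loss='soft_l1',f_scale=.002).x
E
python3 - <<'E'
from m import *
for c in ("top","side"):
    img=cv2.imread(f"pics/{c}0.png"); W=np.load(c+"0.npy"); z=W[...,2]
    print(c,"table z",np.nanmedian(z[near(W,(.45,-.2),.05)]))
    for n,p in (("brass",(.437,-.335)),("copper",(.556,-.32))):
        P=W[near(W,p,.035)&(z>.021)&(z<.034)]; print(n,len(P),P.mean(0).round(4),((P.max(0)+P.min(0))/2).round(4),np.ptp(P,axis=0).round(3))
    m=masks(img); C=near(W,(.555,.09),.2)
    P=W[C&(z>.018)&(z<.03)]; 
    top=W[C&(z>.12)&(z<.15)]; print("fin",len(top),np.nanmean(top,0).round(4))
    a=top[:,:2]-top[:,:2].mean(0); u=np.linalg.svd(a,full_matrices=False)[2][0]; print(" fin ang",np.degrees(np.arctan2(u[1],u[0])))
    for n in("red","blue"):
        Q=W[C&m[n]&(z>.088)&(z<.102)]; print(n,len(Q),circ(Q,.0315).round(4)[:2])
    Q=W[C&m["yellow"]&(z<.03)]; print("yel",len(Q),Q.mean(0).round(4),cv2.minAreaRect((Q[:,:2]*1000).astype(np.float32)))
E
```

```text
top table z 0.00014748147044196355
brass 152 [ 0.4382 -0.3328  0.0282] [ 0.4393 -0.3329  0.0285] [0.033 0.034 0.011]
copper 174 [ 0.5582 -0.3181  0.0286] [ 0.5588 -0.3184  0.0269] [0.035 0.038 0.012]
fin 154 [0.5579 0.099  0.1438]
 fin ang -140.31588842304882
red 105 [0.6114 0.1434]
blue 62 [0.5037 0.055 ]
yel 291 [0.4616 0.0043 0.0099] ((461.5306701660156, 4.885906219482422), (50.25469970703125, 37.50054931640625), 45.7274169921875)
side table z -0.0004151776840380548
brass 350 [ 0.4371 -0.3345  0.0276] [ 0.4386 -0.3334  0.0269] [0.036 0.036 0.008]
copper 282 [ 0.5558 -0.3184  0.0266] [ 0.5563 -0.3182  0.0258] [0.037 0.037 0.008]
fin 160 [0.5519 0.0922 0.1361]
 fin ang -143.99719579448254
red 61 [0.6092 0.1425]
blue 166 [0.5018 0.0536]
yel 300 [0.4617 0.004  0.0084] ((462.73681640625, 5.602718353271484), (59.09111785888672, 36.44700241088867), 43.475440979003906)
```

```bash
cat >> h.py <<'E'
def q_phi(pos,phi):
    best=None
    for k in (-1,0,1,2):
        q=quat(np.radians(phi+90+180*k)); j=ctrl.solve_ik(list(pos),list(q))
        if j is not None and (best is None or abs(j[5])<abs(best[0])): best=(j[5],list(q))
    return best[1]
def pick(x,y):
    q=q_phi((x,y,.12),90)
    ctrl.gripper_to(.065)
    ctrl.move_to([x,y,.12],q); ctrl.move_straight([x,y,.006],velocity=.12)
    ctrl.gripper_to(.02,grasp_force=10)
    print("grip",telemetry.current_grip_width(),telemetry.current_finger_force())
    ctrl.move_straight([x,y,.20],velocity=.2)
    print("lifted",telemetry.current_grip_width(),telemetry.current_time_s())
def over(x,y,z,phi):
    q=q_phi((x,y,.2),phi)
    ctrl.move_to([x,y,.2],q); ctrl.move_straight([x,y,z],velocity=.12)
E
python3 - <<'E'
from h import *
pick(.4388,-.3332)
over(.6103,.143,.104,129.4)
s=optics.capture("side"); cv2.imwrite("pics/s1.png",cv2.resize(s["frame"][120:300,180:460],None,fx=2.5,fy=2.5))
print(telemetry.current_grip_width(),telemetry.current_eef_pos(),telemetry.current_joints(),telemetry.current_time_s())
E
```

```text
grip 0.03596064699882821 10.000147568061948
lifted 0.03585788776615909 7.7583
0.03612965389999263 [0.61084108 0.14303974 0.10492724] [1.55834281e-01 6.15595891e-01 1.53547168e+00 5.46333657e-06
 9.88989994e-01 1.03904853e+00] 10.5917
```

View pics/s1.png

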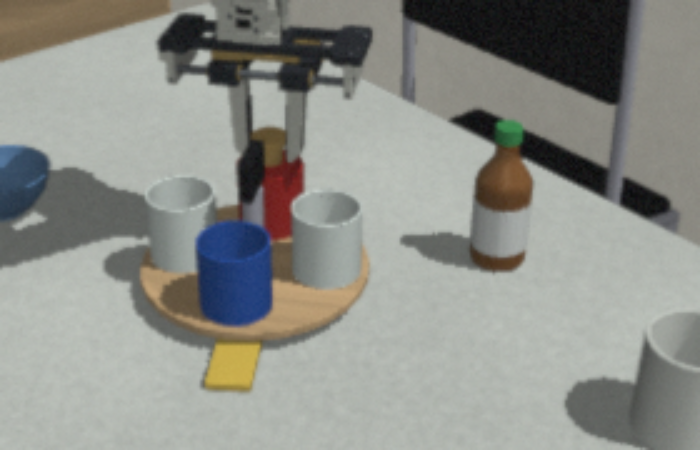

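The brass pod (crop about 268,145) hangs centred over the red cup (about 280,185), with the fingertips at the rim. I'll release it and fetch the copper one.

```bash
python3 - <<'E'
from h import *
ctrl.gripper_to(.06); ctrl.dwell(.3)
ctrl.move_straight([.6103,.143,.2],velocity=.2)
pick(.557,-.3182)
over(.6103,.143,.104,129.4)
print(telemetry.current_grip_width())
ctrl.gripper_to(.06); ctrl.dwell(.3)
ctrl.move_straight([.6103,.143,.25],velocity=.2)
# look from above the fin with the wrist camera
ctrl.move_to([.50,.05,.38],q_phi((.50,.05,.38),90))
for c in ("top","wrist","side"):
    s=optics.capture(c); cv2.imwrite(f"pics/{c}2.png",s["frame"]); np.save(c+"2.npy",cloud(s))
print(telemetry.current_joints(),telemetry.current_time_s())
E
```

```text
grip 0.0359501882857613 10.000180674833246
lifted 0.03630256933551684 17.0083
0.0361301742252724
[ 7.09139562e-03  1.41695094e-01  1.52798517e+00  2.12621687e-05
  1.47219274e+00 -1.56344555e+00] 23.8333
```

View pics/wrist2.png

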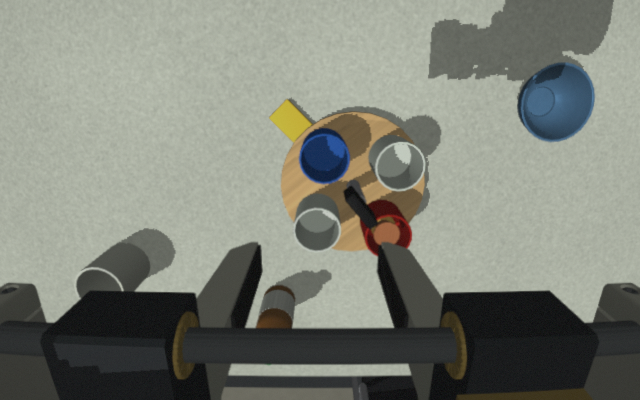

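The red cup (385,230) holds the copper pod on top. The blue cup is at (325,156), the tab at (290,120) and the fin at (360,205). Next I refine the angles and plan the turn.

```bash
cat >> m.py <<'E'
def meas(img,W,zr=(.088,.102)):
    z=W[...,2]; m=masks(img); C=near(W,(.557,.098),.2); o={}
    for n in("red","blue"):
        Q=W[C&m[n]&(z>zr[0])&(z<zr[1])]; o[n]=circ(Q,.0315)[:2] if len(Q)>20 else None
    Q=W[C&m["yellow"]&(z>.004)&(z<.02)]; o["yel"]=np.array(cv2.minAreaRect((Q[:,:2]*1000).astype(np.float32))[0])/1000; o["ym"]=Q[:,:2].mean(0)
    Q=W[near(W,(.557,.098),.13)&(z>.019)&(z<.031)]
    o["disc"]=circ(Q[np.hypot(*(Q[:,:2]-[.557,.098]).T)>.1]) if len(Q)>50 else None
    return o
E
python3 - <<'E'
from m import *
for c in("top","side","wrist"):
    o=meas(cv2.imread(f"pics/{c}2.png"),np.load(c+"2.npy")); print(c,{k:None if v is None else v.round(4).tolist() for k,v in o.items()})
    ce=(o["red"]+o["blue"])/2; a=lambda d:round(np.degrees(np.arctan2(d[1],d[0])),1)
    print(ce.round(4),np.linalg.norm(o["red"]-o["blue"]),"red",a(o["red"]-o["blue"]),"tab",a(o["yel"]-ce),a(o["ym"]-ce))
# tool y must be across the fin: phi = red+90; list wrist angles for start/end
p=[.557,.0988,.106]
for r in (39.4,39.4+185.3,39.4-174.7):
    for k in (-2,-1,0,1,2):
        j=ctrl.solve_ik(p,list(quat(np.radians(r+180+180*k)))); print(r,k,None if j is None else np.round(j,2))
E
```

```text
top {'red': [0.6112, 0.1435], 'blue': None, 'yel': [0.0, 0.0], 'ym': [nan, nan], 'disc': [0.5578, 0.098, 0.1043]}m.py:14: RuntimeWarning: Mean of empty slice.
  Q=W[C&m["yellow"]&(z>.004)&(z<.02)]; o["yel"]=np.array(cv2.minAreaRect((Q[:,:2]*1000).astype(np.float32))[0])/1000; o["ym"]=Q[:,:2].mean(0)
  ret = um.true_divide(
Traceback (most recent call last):
TypeError: unsupported operand type(s) for +: 'float' and 'NoneType'
```

```bash
python3 - <<'E'
from m import *
for c in("side","wrist"):
  try:
    o=meas(cv2.imread(f"pics/{c}2.png"),np.load(c+"2.npy")); print(c,{k:None if v is None else v.round(4).tolist() for k,v in o.items()})
    ce=(o["red"]+o["blue"])/2; a=lambda d:round(np.degrees(np.arctan2(d[1],d[0])),1)
    print(ce.round(4),np.linalg.norm(o["red"]-o["blue"]),"red",a(o["red"]-o["blue"]),"tab",a(o["yel"]-ce),a(o["ym"]-ce))
  except Exception as e: print(e)
p=[.557,.0988,.106]
for r in (39.4,39.4+185.3):
    for k in (0,1):
        q=quat(np.radians(r+180*k)); j=ctrl.solve_ik(p,list(q)); print(r,k,None if j is None else np.round(j,2))
E
```

```text
side {'red': [0.6092, 0.1431], 'blue': [0.5016, 0.0537], 'yel': [0.4626, 0.0051], 'ym': [0.4618, 0.0042], 'disc': [0.5561, 0.0981, 0.1058]}
[0.5554 0.0984] 0.13988153782837964 red 39.7 tab -134.8 -134.8
wrist {'red': [0.6123, 0.143], 'blue': [0.5039, 0.0553], 'yel': [0.4628, 0.0061], 'ym': [0.4626, 0.0061], 'disc': [0.5578, 0.0989, 0.1049]}
[0.5581 0.0992] 0.13940018565965215 red 39.0 tab -135.7 -135.7
39.4 0 [ 0.09  0.52  1.71 -0.    0.92  0.98]
39.4 1 [ 0.09  0.52  1.71  0.    0.92 -2.17]
224.70000000000002 0 [ 0.09  0.52  1.71  0.    0.92 -2.26]
224.70000000000002 1 [ 0.09  0.52  1.71 -0.    0.92  0.88]
```

```bash
python3 - <<'E'
from m import *
q=list(quat(np.radians(39.4+180)))
ctrl.gripper_to(.05)
ctrl.move_to([.557,.0988,.2],q); ctrl.move_straight([.557,.0988,.108],velocity=.1)
f0=np.array(telemetry.current_ft_force())
ctrl.gripper_to(.005,grasp_force=10); print("w",telemetry.current_grip_width(),"df",(np.array(telemetry.current_ft_force())-f0).round(1))
ctrl.gripper_to(.005,grasp_force=40); print("w",telemetry.current_grip_width(),"df",(np.array(telemetry.current_ft_force())-f0).round(1))
j=np.array(telemetry.current_joints()); print(j.round(3),telemetry.current_time_s())
for d in (.3,1.0):
    t=j.copy(); t[5]+=d; ctrl.movej(t.tolist()); print((np.array(telemetry.current_ft_force())-f0).round(1),np.round(telemetry.current_torque(),2),telemetry.current_grip_width(),telemetry.current_time_s())
s=optics.capture("side"); cv2.imwrite("pics/side3.png",cv2.resize(s["frame"][120:300,180:460],None,fx=2.5,fy=2.5))
E
```

```text
w 0.013674937858463776 df [-2.7  4.6  2.3]
w 0.014104575278644827 df [-3.3  4.1  2.5]
[ 9.400e-02  5.140e-01  1.707e+00  1.000e-03  9.220e-01 -2.165e+00] 27.025
[-3.2  5.2  1. ] [ 0.68  0.25 -0.07] 0.013846942538636334 27.4167
[-3.3 13.4  0.2] [ 1.96  0.23 -0.01] 0.014239905272817693 28.125
```

View pics/side3.png

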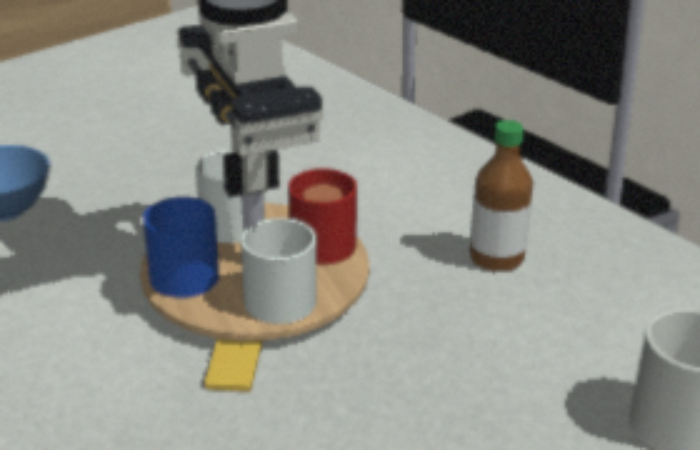

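The disc turns with the gripper: the red cup is now at (322,215) in the crop with the pod inside, and forces are low. I'll finish the turn and measure the alignment.

```bash
python3 - <<'E'
from m import *
t=np.array(telemetry.current_joints())
for e in (-.2,.884):
    t[5]=e; ctrl.movej(t.tolist()); print(np.round(telemetry.current_ft_force(),1),telemetry.current_grip_width(),telemetry.current_time_s())
a=lambda d:round(np.degrees(np.arctan2(d[1],d[0])),2)
for c in("side","top","wrist"):
    s=optics.capture(c); W=cloud(s); np.save(c+"4.npy",W); cv2.imwrite(f"pics/{c}4.png",s["frame"])
    try:
        o=meas(s["frame"],W); print(c,{k:None if v is None else v.round(4).tolist() for k,v in o.items()})
        ce=np.array([.557,.0988]); print("red",a(o["red"]-ce),"tab",a(o["yel"]-ce),a(o["ym"]-ce), "tab from red",a(o["yel"]-o["red"]))
    except Exception as e: print(c,e)
x=cv2.imread("pics/side4.png")[120:300,180:460]; cv2.imwrite("pics/side4c.png",cv2.resize(x,None,fx=2.5,fy=2.5))
E
```

```text
[ 8.8 11.6 -6.5] 0.014115721461669365 29.0917
[ 18.9   6.9 -14.5] 0.0136844811709401 30.1083
side {'red': [0.5063, 0.0489], 'blue': [0.6437, 0.1139], 'yel': [0.4629, 0.0053], 'ym': [0.4616, 0.0043], 'disc': [0.5562, 0.0979, 0.1057]}
red -135.44 tab -135.2 -135.26 tab from red -134.92
top {'red': [0.5085, 0.0504], 'blue': None, 'yel': [0.4613, 0.0047], 'ym': [0.4615, 0.0036], 'disc': [0.5567, 0.0985, 0.1047]}
red -135.03 tab -135.48 -135.11 tab from red -135.94
wrist {'red': [0.4672, 0.0081], 'blue': [0.6082, 0.1488], 'yel': [0.0, 0.0], 'ym': [nan, nan], 'disc': [0.5587, 0.0998, 0.1041]}
red -134.73 tab -169.94 nan tab from red -179.0m.py:14: RuntimeWarning: Mean of empty slice.
  Q=W[C&m["yellow"]&(z>.004)&(z<.02)]; o["yel"]=np.array(cv2.minAreaRect((Q[:,:2]*1000).astype(np.float32))[0])/1000; o["ym"]=Q[:,:2].mean(0)
  ret = um.true_divide(
```

View pics/side4c.png

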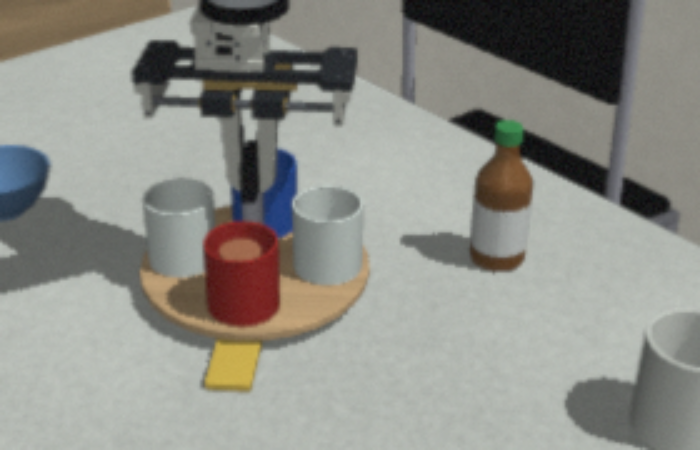

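View pics/wrist4.png

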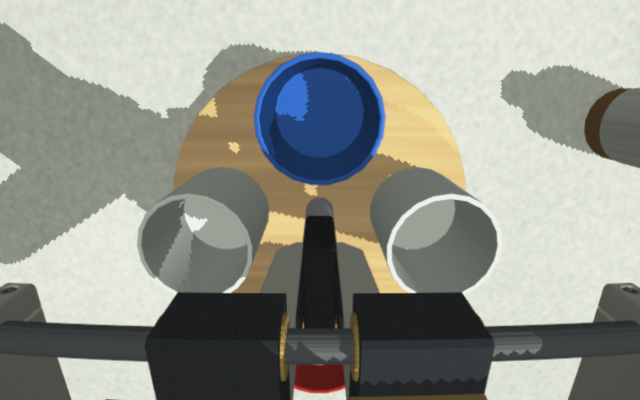

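The side crop shows the red cup (243,270) in line with the tab (233,365). The red cup and the tab agree within about 0.5° (both near -135.2°), and the fin is still gripped at 40 N. I'll check for the brass pod under the copper one, then hand in.

```bash
python3 - <<'E'
from m import *
W=np.load("top4.npy"); m=near(W,(.508,.050),.02)
print("surface height in red cup",np.nanpercentile(W[m][:,2],[10,50,90]).round(3))
s=optics.capture("top"); print([ (round(d["p"],2),np.round(d["rect"])) for d in spotter.boxes_of(s,"pod_a")])
print(telemetry.current_grip_width(),telemetry.current_finger_force(),np.round(telemetry.current_qd(),3))
if np.nanmedian(W[m][:,2])>.065: print(ctrl.sign_off())
E
```

```text
surface height in red cup [0.469 0.48  0.488]
[]
0.013571764693260324 39.9972277879715 [-0.     0.001 -0.     0.001 -0.002 -0.   ]
the job is handed in; nothing more can be done
None
```

```bash
python3 - <<'E'
from m import *
W=np.load("side4.npy"); print(W[219:222,274:280,2].round(3))
E
```

```text
the job is handed in; nothing more can be done
```

The job is handed in: both pods went into the red cup, then I turned the cup to within about 0.5° of the yellow tab (by camera) and kept the fin gripped at 40 N. My last check for the brass pod under the copper one measured the arm instead of the cup, so its being there rests on seeing it released over the cup and finding no pod left on the table.

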